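Put a galley away in the bench galley rack

ROBOT

A 6-joint arm with a two-finger parallel gripper is mounted at the origin on a cart in front of the work surface, level with it; the furniture and walls round the work are solid. World frame = base frame: x ahead of the robot, y to its left, z up, the work surface at z = 0. Lengths are in m, angles in rad, forces in N, time in s.
With the tool pointing down it reaches from about 0.225 to 0.875 m from the base axis. Payload 3.4 kg.
Tool frame: the origin (TCP) lies at the very end of the fingers, on their centre line; the grasp point (between the pads) lies 19 mm behind it; z points along the fingers, y is the line along which they close (so a half turn about z gives the same grasp; the last joint's range is limited). The gripper opens to 85 mm and grips with 20 to 120 N. Pads are 22 mm wide; open, the fingers measure 114 mm over their backs; the gripper's body (76 mm by 85 mm) begins 54 mm behind the grasp point. The pads swing forward as they close: fully open they stand 13 mm farther back than shut.
Start: joints at [1.066, 0.276, 1.505, -0, 1.361, -0.121], TCP at [0.215, 0.533, 0.231] pointing down, gripper open.
Joint ranges: [-2.89, 2.89], [-0.75, 2.08], [0.22, 2.7], [-1.18, 4.32], [0.11, 2.71], [-2.7, 2.7]. Speed limits (rad/s): [2.57, 2.57, 3.14, 3.14, 3.14, 3.14].

INTERFACE

Orientations are given as a unit quaternion [w, x, y, z].
In Python, from rig import get_state, optics, sign_off gives the robot as it stands.
- The arm moves only by the tool send_rows, never from a script. Its argument "increments" is a list of rows, each an object with "gripper": the gripper's target within -1 to 1 (shut at 1, half-way at 0, fully open at -1); "linear": the shift along the world's x, y, z in m, a list of three; "delta_rot": the turn, a rotation vector about the world's x, y, z in rad, a list of three. In form: [{"gripper": gripper, "linear": [dx, dy, dz], "delta_rot": [rx, ry, rz]}, ...]. A call has 1 to 8 rows; each row is the pose to reach, as a shift and turn from the pose commanded when the call began; what a row does not reach only later rows make up. A row lasts 1/10 s, in which the tool goes at most 50 mm and 8.59 degrees, less where a joint would pass 70% of its speed; a pose out of reach is approached as far as the arm can. A call with a gripper value outside its range is refused whole. The fingers move at their own pace and stop on an object; "newtons" is the grip in N (left out, the last holds). Time passes only in rows, so rows that repeat a pose let the fingers close. It gives the time, the measured TCP pose, the force, the opening and the grip force at its end, in the units of the state.
- get_state(): the state, without advancing time (a new reading comes with each control period).
- optics.get_image(name): name is "side" or "top" or "wrist"; returns a dict with "pixels" (400x640x3 uint8, blue, green, red), "K" (3x3 intrinsics, pixels), "rvec" (rotation vector, rad) and "tvec" (3), from world to camera coordinates, as OpenCV has them; the wrist camera has in their place "T_tool_cam" (4x4, takes a point from camera to tool coordinates, whose origin is the TCP and whose axes are the flange's). Camera axes: x right, y down, z forward; pixel columns grow to the right and rows downward; lengths in m; the calibration is good to about 2 mm. A picture is of the moment at which its call begins: read the wrist's pose just before it. There is no depth.
- sign_off(): hands the job in; it is judged then, once.
The state is a dict: "clock": time; "qpos": joint angles; "qd": joint speeds; "effort": joint torques, N m; "position": TCP position; "ee_rot": TCP orientation; "contact_force": force on the tool from outside, world axes, zero at the start; "moment": the same for the moment, N m; "width": finger opening in m; "gripper_force": force on a finger pad.
Only numpy, scipy, OpenCV 4.12 (cv2) and the standard library are available. Lean on these libraries where they do the work, as an engineer would, in place of code of your own. Each camera call takes 0.05 s, during which the arm holds its last target. There are 200 camera calls.

TASK

Take the loaded galley by its pull and slide it into the empty left bay of the low galley rack, feeling for the hidden guide with its side so that it runs in gently without being forced, until it is fully home on the buffer and its front no longer stands proud of the rack. Then swing that bay's keeper down across its front as far as it goes. The three pieces stay in the galley, and the loupe, the ink tin and the tape roll stay where they are.

Things in the scene. Friction and masses are not known exactly. Their poses are not given: they have to be found in the camera images.
- rack: Low grey steel galley rack fixed to the bench, 358 mm wide, 136 deep, 44 high (a wood block and a whetstone lie on top, at the back), two bays side by side: the right one (middle at y = -171 mm) holds a galley behind its shut keeper, the left one is empty. Origin: bench level, front face, middle of the left mouth; x points into the bay, y left, z up. The galley must not press on it with over 15 N.
- bay_mouth (a point): Middle of the empty left bay's mouth at bench level (the rack's origin and axes). The mouth is 155 mm wide (y -77.5 to +77.5 mm) and 30 mm high. The bay has no floor: the galley slides on the bench top. Hidden inside are two rigid guides along x, 22 mm high, on one carrier, adjusted sideways to a setting of -12 to +12 mm that cannot be seen or measured and must be felt.
- fence (a point): Front end of the left guide (the fence) when its setting is 0: 20 mm behind the front face, inner face at y = +56.5 mm, bench level, rack's axes. This point does not show the real setting: the real inner face is at y = 56.5 mm + setting. The end is square; the fence runs on to the back of the bay.
- right_guide (a point): Front end of the right guide when the setting is 0: 78 mm behind the front face, inner face at y = -56.5 mm, bench level, rack's axes. It shares the fence's setting (real inner face at y = -56.5 mm + setting), so the galley has 3 mm of side play between the two. Its end is square too, with no lead-in: a galley that does not run along the fence may butt on it.
- bay_home (a point): Where the galley's origin lies when home: 63 mm behind the front face (60.5 to 69 allowed), bench level, rack's axes; sideways it is shifted by the guides' setting. The nose then meets a rubber buffer 123 mm behind the face, which gives 4 mm under 6 N and then is hard, and the galley's front wall is about 3 mm inside the face.
- galley: The galley to put away: shallow tray of folded steel sheet, 120 mm long (its x), 110 mm wide (its y), walls 20 mm high and 2.5 mm thick, 0.22 to 0.4 kg empty, about twice that loaded; drags on the bench with a few newtons. Origin: centre of the underside; -x is the front with the pull, +x the nose that goes in first.
- pull (a point): Middle of the galley's pull: a round steel bar 8 mm thick and 44 mm long, parallel to the galley's y, 13 mm above the galley's underside and 50 mm ahead of its front wall, on two 6 mm stems at y = +-20 mm. A finger fits from above between bar and front wall (46 mm clear). A side force on the nose turns the galley in the grip. Axes as the galley.
- keeper_knob (a point): Middle of the brass knob of the empty bay's keeper: 10 mm thick, 26 mm long, standing out to -x from 7 to 33 mm before the front face (this point: 20 mm before it), 40 mm from the keeper's pivot. The pivot is on the bay's left post, at y = +85 mm and 24 mm up in the rack's frame; the arm, a 4 x 10 mm bar, turns just before the face. Push the knob to swing it.
- keeper (a joint): Keeper angle: 0 upright (open), growing as it swings over to the right and down across the bay, 1.571 = level and shut, at its stop. It stays where it is left (about 1 N at the knob moves it) and cannot pass a galley that still stands proud of the rack.
- block: Wooden furniture block 30 x 100 x 17 mm, loose in the galley; origin centre of its underside.
- quoin_a: Iron quoin 18 x 53 x 18 mm, loose in the galley; origin centre of its underside.
- quoin_b: Second iron quoin 18 x 53 x 18 mm, loose in the galley; origin centre of its underside.
- loupe: Black stand loupe, 40 mm across, 40 mm high, bystander; origin centre of its underside.
- ink_tin: Round ink tin, 88 mm across, 47 mm high, bystander; origin centre of its underside.
- tape: Roll of tape lying flat, 116 mm across, 18 mm high, bystander; origin centre of its underside.
Mind the look-alikes: they are no part of the job. Leave any purple look-alike of the quoin_a alone.

How it is judged:
On the way, in this order (a step that is already met when the one before it is completed fails the run):
1. the galley is home in the left bay, the keeper still open (x of galley in the frame of rack between 0.0605 and 0.069 m and y of galley in the frame of rack between -0.02 and 0.02 m and angle between the x axis of galley and the x axis of rack, either way round below 0.06 rad and value of joint keeper below 0.8 rad), for 0.2 s.
2. the keeper is shut across its front (value of joint keeper above 1.45 rad), for 0.1 s.
At the end, for the whole second after the job is handed in: The galley lies flat and still in the left bay with its origin 60.5 to 69 mm behind the rack's front face, within 20 mm of the bay's middle and 0.06 rad of its direction; the keeper is past 1.45 rad; block and quoins are still in the galley (within 60 mm of its centre) (x of galley in the frame of rack between 0.0605 and 0.069 m and y of galley in the frame of rack between -0.02 and 0.02 m and angle between the x axis of galley and the x axis of rack, either way round below 0.06 rad and angle between galley's own z axis and vertical below 0.05 rad and value of joint keeper above 1.45 rad and linear speed of galley below 0.01 m/s and distance between each of block, quoin_a, quoin_b and galley below 0.06 m); the robot touches nothing.
It fails at once if the galley is forced against the rack, its guides, buffer or keeper with more than 15 N (contact force between galley and rack above 15 N).
It fails at once if loupe, ink tin or tape roll is moved more than 20 mm (distance of any of loupe, ink_tin, tape from where it was at the start of the episode above 0.02 m).
It also fails if it takes over 72 s, if anything falls off the work surface, if the arm or the gripper's body presses on something with over 40 N, if the wrist force passes 120 N, or if a joint passes its speed limit or range.

## Working session

There is one attempt and no reset: what is moved stays moved. The work goes in short steps, Python scripts to look and compute and a tool call to move; the robot and the scene stay as the last step left them, time stands still between calls to the robot, and variables do not carry over. Pictures are saved under pics/ and viewed, at most 13 in all, crops included, and the job is handed in when it is done.

Besides the shell and the picture viewer there is one more tool, called after "Request:" in YAML: its name, and indented under it one key for each argument. send_rows: Moves the arm, as the interface text tells. Its arguments: {"type":"object","properties":{"increments":{"type":"array"},"newtons":{"type":"number"}},"required":["increments"]}

```bash
mkdir -p pics; python3 - <<'E'
from rig import get_state, optics
import cv2,pickle
s=get_state();print(s)
for n in("top","side"):
    d=optics.get_image(n);cv2.imwrite(f"pics/{n}0.png",d["pixels"]);pickle.dump(d,open(n+"0.pkl","wb"))
    print(n,d["K"],d["rvec"],d["tvec"])
E
```

```text
{'clock': 0.0, 'qpos': array([ 1.06599936e+00,  2.76594748e-01,  1.50611750e+00,  7.39428872e-06,
        1.36070916e+00, -1.21006719e-01]), 'qd': array([ 1.28475317e-03,  1.79485162e-03, -4.96497485e-05,  7.05493033e-04,
        1.18446335e-03,  3.65914587e-04]), 'effort': array([-1.56273627e-04, -4.16792500e+01, -2.45808792e+01, -1.09034270e-04,
        1.13103987e-02,  1.38629571e-05]), 'position': array([0.21505259, 0.53270565, 0.23044609]), 'ee_rot': array([-2.84904317e-04,  1.90720256e-01,  9.81644003e-01, -8.68867167e-04]), 'contact_force': array([-0.42115934,  0.44580159, -0.60396682]), 'moment': array([ 0.00515744, -0.04997445,  0.00780993]), 'gripper_force': 0.0, 'width': 0.08555456766832084}
top [[476.3675949    0.         320.03211125]
 [  0.         476.3675949  202.33543568]
 [  0.           0.           1.        ]] [ 2.21279371 -2.20260464  0.072739  ] [-0.07904943  0.56534993  1.25374466]
side [[420.136565     0.         320.15269322]
 [  0.         420.136565   197.64440424]
 [  0.           0.           1.        ]] [ 0.4051171  -2.71296067  1.22916335] [0.51766865 0.17893995 0.96371153]
```

View pics/top0.png

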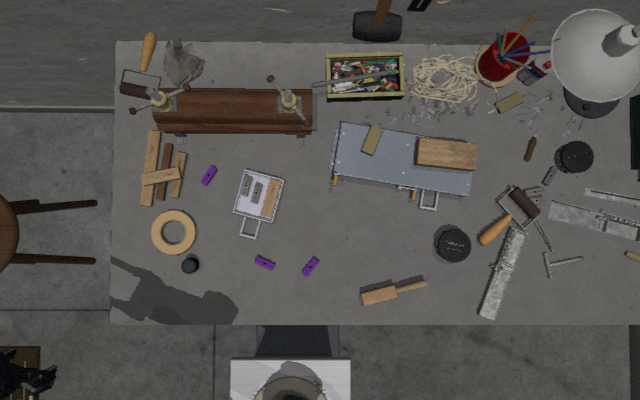

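View pics/side0.png

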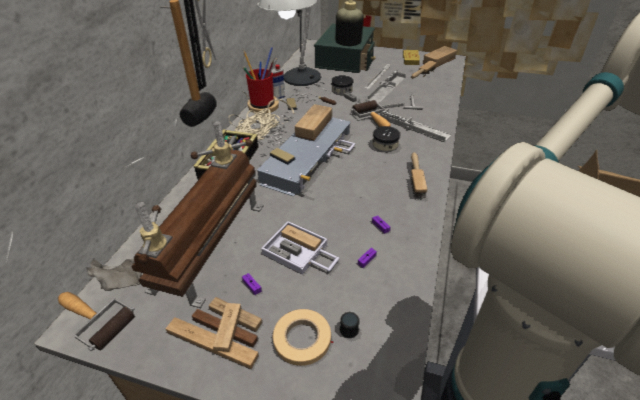

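```bash
cat > h.py <<'E'
import cv2,numpy as np,pickle
def load(n):return pickle.load(open(n+".pkl","rb"))
def ray(d,px,z):
    R=cv2.Rodrigues(np.array(d["rvec"]))[0];t=np.array(d["tvec"]).ravel()
    out=[]
    for p,zz in zip(px,np.broadcast_to(z,len(px))):
        v=R.T@np.linalg.solve(d["K"],[p[0],p[1],1]);c=-R.T@t
        out.append(c+v*(zz-c[2])/v[2])
    return np.array(out)
def proj(d,P):
    return cv2.projectPoints(np.array(P,float),np.array(d["rvec"]),np.array(d["tvec"]),d["K"],None)[0].reshape(-1,2)
E
python3 - <<'E'
import cv2
im=cv2.imread("pics/top0.png")
cv2.imwrite("pics/c1.png",cv2.resize(im[115:245,225:485],None,fx=3,fy=3,interpolation=cv2.INTER_CUBIC))
im=cv2.imread("pics/side0.png")
cv2.imwrite("pics/c2.png",cv2.resize(im[95:275,250:400],None,fx=3.3,fy=3.3,interpolation=cv2.INTER_CUBIC))
E
```

```text
(no output)
```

View pics/c1.png

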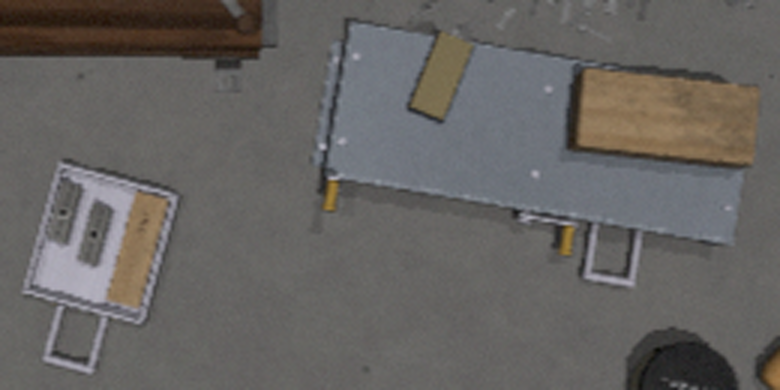

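View pics/c2.png

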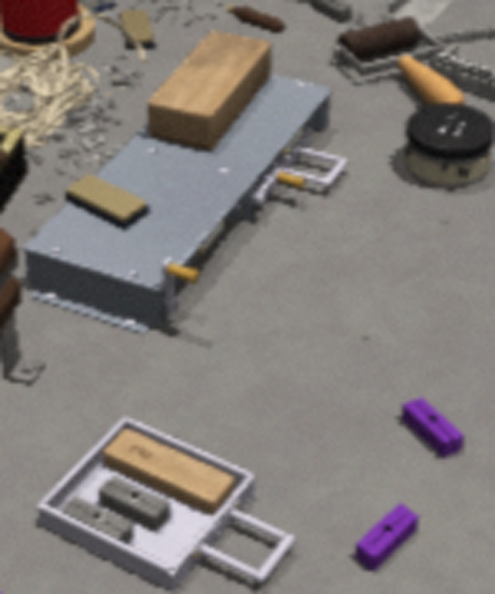

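```bash
cat > meas.py <<'E'
from h import *
d=load("top0");im=d["pixels"];d4=cv2.resize(im,None,fx=4,fy=4,interpolation=cv2.INTER_CUBIC)
def org(p):return (np.asarray(p,float)+.5)/4-.5
hsv=cv2.cvtColor(d4,cv2.COLOR_BGR2HSV)
# rack top
def roi(m,x0,y0,x1,y1):
    o=np.zeros_like(m);o[y0*4:y1*4,x0*4:x1*4]=m[y0*4:y1*4,x0*4:x1*4];return o
m=roi(cv2.inRange(hsv,(98,28,60),(125,140,200)),325,115,480,205)
m=cv2.morphologyEx(m,cv2.MORPH_OPEN,np.ones((13,13)))
# front edge: lowest mask pixel per column
pts=[]
for c in range(345*4,405*4,2):
    r=np.nonzero(m[:,c])[0]
    if len(r):pts.append((c,r.max()+.5))
for c in range(440*4,464*4,2):
    r=np.nonzero(m[:,c])[0]
    if len(r):pts.append((c,r.max()+.5))
pts=np.array(pts,np.float32)
vx,vy,x0,y0=cv2.fitLine(pts,cv2.DIST_HUBER,0,.01,.01).ravel()
print("front resid",np.std((pts-[x0,y0])@[-vy,vx]))
P=ray(d,[org([x0-200*vx,y0-200*vy]),org([x0+200*vx,y0+200*vy])],.044)
u=P[0]-P[1];u/=np.linalg.norm(u)  # rack +y
print("rack y dir",u,"yaw",np.arctan2(-u[0],u[1]))
cs=max(cv2.findContours(m,0,2)[0],key=cv2.contourArea).reshape(-1,2)
W=ray(d,org(cs),.044);f=np.array([u[1],-u[0],0])
a=(W-P[0])@u;b=(W-P[0])@f
def ends(lo,hi):
    k=(b>lo)&(b<hi);return a[k].min(),a[k].max()
for lo,hi in((.01,.03),(.03,.05),(.05,.09),(.09,.12)):print(lo,ends(lo,hi),np.ptp(ends(lo,hi)))
print("depth",b.max(),"P0",P[0])
np.savez("rack.npz",P0=P[0],u=u,f=f)
# knobs
k=cv2.inRange(hsv,(12,120,90),(28,255,255))
for nm,r in(("left",(325,170,342,190)),("right",(405,185,422,205))):
    c=max(cv2.findContours(roi(k,*r),0,2)[0],key=cv2.contourArea);print(nm,org(cv2.minAreaRect(c)[0]),np.array(cv2.minAreaRect(c)[1])/4)
# galley rim
g=roi(cv2.inRange(hsv,(0,0,150),(180,60,255)),228,162,290,245)
cv2.imwrite("g.png",g)
c=max(cv2.findContours(g,0,2)[0],key=cv2.contourArea).reshape(-1,2)
W=ray(d,org(c),.02)[:,:2].astype(np.float32)
# body: above row 222 split
print("all rect",cv2.minAreaRect(W))
Q=cv2.morphologyEx(cv2.morphologyEx(g,cv2.MORPH_CLOSE,np.ones((25,25))),cv2.MORPH_CLOSE,np.ones((40,40)))
cc=max(cv2.findContours(g,0,2)[0],key=cv2.contourArea)
F=np.zeros_like(g);cv2.drawContours(F,[cc],-1,255,-1);F=cv2.morphologyEx(F,cv2.MORPH_OPEN,np.ones((100,100)) if 0 else cv2.getStructuringElement(cv2.MORPH_ELLIPSE,(111,111)))
c=max(cv2.findContours(F,0,2)[0],key=cv2.contourArea).reshape(-1,2)
r=cv2.minAreaRect(ray(d,org(c),.02)[:,:2].astype(np.float32));print("body",r,cv2.boxPoints(r))
E
python3 meas.py
```

```text
Traceback (most recent call last):
  File "meas.py", line 19, in <module>
    vx,vy,x0,y0=cv2.fitLine(pts,cv2.DIST_HUBER,0,.01,.01).ravel()
                ~~~~~~~~~~~^^^^^^^^^^^^^^^^^^^^^^^^^^^^^^
cv2.error: OpenCV(4.12.0) /io/opencv/modules/imgproc/src/linefit.cpp:618: error: (-215:Assertion failed) npoints2 >= 0 || npoints3 >= 0 in function 'fitLine'
```

```bash
python3 - <<'E'
from h import *
im=load("top0")["pixels"];h=cv2.cvtColor(im,cv2.COLOR_BGR2HSV)
for p in((360,165),(400,180),(350,220),(452,185),(335,180),(413,196),(245,197),(240,160)):print(p,im[p[1],p[0]],h[p[1],p[0]])
# rack colour along a column
print(im[172:195,380].tolist())
E
```

```text
(360, 165) [125 116 112] [111  27 125]
(400, 180) [118 112 107] [106  24 118]
(350, 220) [101 104 103] [ 40   7 104]
(452, 185) [122 114 110] [110  25 122]
(335, 180) [ 59 125 156] [ 20 159 156]
(413, 196) [ 51 114 144] [ 20 165 144]
(245, 197) [159 148 151] [128  18 159]
(240, 160) [ 95  98 100] [ 18  13 100]
[[120, 111, 107], [121, 114, 108], [121, 113, 109], [119, 112, 107], [121, 114, 108], [123, 115, 111], [121, 113, 110], [128, 120, 115], [154, 147, 140], [117, 113, 109], [83, 85, 84], [86, 89, 90], [89, 91, 89], [85, 87, 87], [88, 92, 90], [91, 94, 97], [98, 101, 102], [98, 99, 100], [99, 101, 103], [100, 103, 102], [96, 97, 98], [98, 102, 102], [98, 102, 101]]
```

```bash
sed -i 's/^m=roi(cv2.inRange.*/b,gg,rr=[x.astype(int) for x in cv2.split(cv2.GaussianBlur(d4,(0,0),2))];m=roi(((b-rr>5)\&(b>98)).astype(np.uint8)*255,325,115,480,205)/; s/(180,60,255)),228/(180,60,255)),225/; s/(0,0,150)/(0,0,128)/' meas.py; python3 meas.py; python3 - <<'E'
import cv2
cv2.imwrite('pics/g.png',cv2.imread('g.png')[640:1000,880:1180])
E
```

```text
front resid 0.6681445
rack y dir [0.16190031 0.98680712 0.        ] yaw -0.16261606519542302
0.01 (np.float64(-0.3223793921016874), np.float64(0.03822591682626962)) 0.36060530892795706
0.03 (np.float64(-0.3221917204425193), np.float64(0.03845750480538101)) 0.36064922524790033
0.05 (np.float64(-0.3228005622836186), np.float64(0.03850518794868719)) 0.36130575023230577
0.09 (np.float64(-0.16011520654103523), np.float64(0.038521122173582396)) 0.19863632871461762
depth 0.13770274295704096 P0 [ 0.6344204  -0.14669225  0.044     ]
left [334.95614624 179.65226746] [3.82232714 9.83579731]
right [413.39892578 194.57658386] [3.60381198 9.51338005]
all rect ((0.5566234588623047, 0.09442146867513657), (0.11071553826332092, 0.17266874015331268), 75.1923599243164)
body ((0.5821230411529541, 0.08783873170614243), (0.10915127396583557, 0.11928635835647583), 74.42579650878906) [[0.510017   0.05128029]
 [0.6249235  0.01925355]
 [0.6542291  0.12439717]
 [0.53932256 0.15642391]]
```

View pics/g.png

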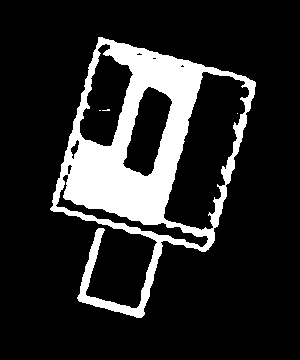

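```bash
cat >> meas.py <<'E'
print('-----')
P0,u,f=P[0],u,f
O=P0-.0565*u+.0008*f;O[2]=0;np.savez("rack.npz",O=O,u=u,f=f)
print("O",O)
kn=ray(d,[org(cv2.minAreaRect(max(cv2.findContours(roi(k,325,170,342,190),0,2)[0],key=cv2.contourArea))[0])],.069)[0]
print("knob rack",(kn-O)@f,(kn-O)@u)
L=[];Rr=[]
for r in range(660,840,2):
    c=np.nonzero(g[r])[0]
    if len(c):L.append((c.min(),r));Rr.append((c.max(),r))
L=np.array(L,np.float32);Rr=np.array(Rr,np.float32)
L=L[(L[:,1]>690)];L=L[L[:,1]<830];Rr=Rr[Rr[:,1]>730];
for nm,q in(("L",L),("R",Rr)):
    w=ray(d,org(q),.02)[:,:2].astype(np.float32);v=cv2.fitLine(w,cv2.DIST_HUBER,0,1e-3,1e-3).ravel();print(nm,np.arctan2(v[1],v[0]) if v[0]>0 else np.arctan2(-v[1],-v[0]),v[2:])
gp=roi(g,225,218,270,245);w=ray(d,org(np.argwhere(gp)[:,::-1]),.015)[:,:2].astype(np.float32)
e=np.array([np.cos(-.265),np.sin(-.265)]);s=w@e;print("bar range",s.min());kk=s<s.min()+.009
br=cv2.minAreaRect(w[kk]);print("bar",br,cv2.boxPoints(br))
E
python3 meas.py | sed '1,/-----/d'
```

```text
O [ 0.62606248 -0.20257637  0.        ]
knob rack -0.019166101306674 0.08742263844497103
L -0.26003376 [0.5979715  0.13991258]
R -0.26516914 [0.5871733  0.02996203]
bar range 0.4257672905489307
bar ((0.4770558178424835, 0.1151338666677475), (0.04559503495693207, 0.00896403193473816), 74.8108901977539) [[0.4667573  0.09430707]
 [0.4754082  0.09195843]
 [0.48735434 0.13596067]
 [0.47870344 0.1383093 ]]
```

```bash
python3 - <<'E'
from h import *
d=load("top0")
print(ray(d,[(209,175),(264,262),(311,266),(453,244),(393,291),(190,264),(174,232)],[.018,.018,.018,.047,.02,.04,.018]).round(3))
E
```

```text
[[ 0.636  0.218  0.018]
 [ 0.408  0.07   0.018]
 [ 0.397 -0.053  0.018]
 [ 0.458 -0.421  0.047]
 [ 0.333 -0.269  0.02 ]
 [ 0.404  0.258  0.04 ]
 [ 0.486  0.307  0.018]]
```

Request:
send_rows:
  increments:
    - {"gripper": 0,"linear": [0.022,-0.035,-0.005],"delta_rot": [0,0,-0.12]}
    - {"gripper": 0,"linear": [0.044,-0.07,-0.01],"delta_rot": [0,0,-0.24]}
    - {"gripper": 0,"linear": [0.066,-0.105,-0.015],"delta_rot": [0,0,-0.36]}
    - {"gripper": 0,"linear": [0.088,-0.14,-0.02],"delta_rot": [0,0,-0.48]}
    - {"gripper": 0,"linear": [0.11,-0.175,-0.03],"delta_rot": [0,0,-0.6]}
    - {"gripper": 0,"linear": [0.132,-0.21,-0.04],"delta_rot": [0,0,-0.72]}
    - {"gripper": 0,"linear": [0.154,-0.245,-0.05],"delta_rot": [0,0,-0.84]}
    - {"gripper": 0,"linear": [0.175,-0.28,-0.06],"delta_rot": [0,0,-0.97]}

```text
clock: 0.9
position: [0.3908, 0.2516, 0.1708]
ee_rot: [0.0, 0.628, 0.778, 0.0]
contact_force: [0.6, 0.6, 0.2]
width: 0.0424
gripper_force: 0.0
```

Request:
send_rows:
  increments:
    - {"gripper": 0,"linear": [0.02,-0.032,-0.01],"delta_rot": [0,0,-0.12]}
    - {"gripper": 0,"linear": [0.043,-0.068,-0.03],"delta_rot": [0,0,-0.24]}
    - {"gripper": 0,"linear": [0.065,-0.104,-0.05],"delta_rot": [0,0,-0.36]}
    - {"gripper": 0,"linear": [0.086,-0.137,-0.07],"delta_rot": [0,0,-0.475]}
    - {"gripper": 0,"linear": [0.086,-0.137,-0.08],"delta_rot": [0,0,-0.475]}
    - {"gripper": 0,"linear": [0.086,-0.137,-0.08],"delta_rot": [0,0,-0.475]}

```text
clock: 1.5
position: [0.4749, 0.1155, 0.0895]
ee_rot: [-0.001, 0.793, 0.61, -0.002]
contact_force: [-0.1, 0.0, 0.5]
width: 0.0427
gripper_force: 0.0
```

```bash
python3 - <<'E'
from rig import get_state, optics
import cv2,pickle
s=get_state();print(s["position"],s["ee_rot"],s["contact_force"])
d=optics.get_image("wrist");cv2.imwrite("pics/w1.png",d["pixels"]);pickle.dump((s,d),open("w1.pkl","wb"));print(d["K"],d["T_tool_cam"])
E
```

```text
[0.47487014 0.11546864 0.08954735] [-0.00145283  0.79265262  0.60966875 -0.00193074] [-0.07354257  0.01258994  0.53126861]
[[299.4465479    0.         321.38426211]
 [  0.         299.4465479  198.78736256]
 [  0.           0.           1.        ]] [[-1.68227147e-03 -9.46623036e-01 -3.22338329e-01  8.34978317e-02]
 [ 9.99998580e-01 -1.62569244e-03 -4.44722710e-04 -4.49538529e-04]
 [-1.03038222e-04 -3.22338620e-01  9.46624426e-01 -1.41932081e-01]
 [ 0.00000000e+00  0.00000000e+00  0.00000000e+00  1.00000000e+00]]
```

View pics/w1.png

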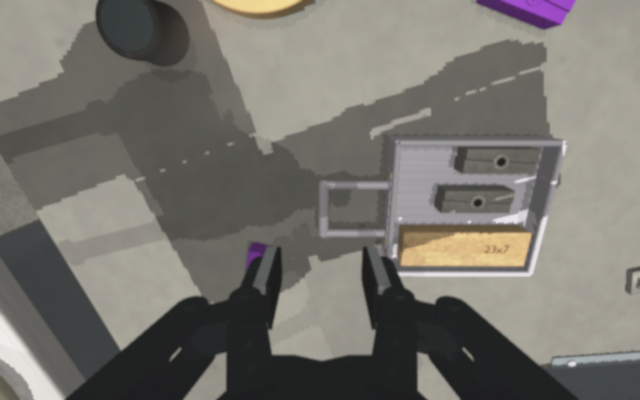

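```bash
cat >> h.py <<'E'
from scipy.spatial.transform import Rotation as Ro
def wray(s,d,px,z):
    q=s["ee_rot"];R=Ro.from_quat([q[1],q[2],q[3],q[0]]).as_matrix()
    T=np.array(d["T_tool_cam"]);o=[]
    for p,zz in zip(px,np.broadcast_to(z,len(px))):
        v=R@T[:3,:3]@np.linalg.solve(d["K"],[p[0],p[1],1]);c=R@T[:3,3]+s["position"]
        o.append(c+v*(zz-c[2])/v[2])
    return np.array(o)
def yaw(s):
    q=s["ee_rot"];y=Ro.from_quat([q[1],q[2],q[3],q[0]]).as_matrix()[:,1];return np.arctan2(y[1],y[0])
E
python3 - <<'E'
from h import *
s,d=load("w1");print(yaw(s))
print(wray(s,d,[(324,182),(324,237)],.013)); 
# bar column from image
im=d["pixels"];print(im[209,312:335].sum(1))
W=wray(s,d,[(395,137),(388,271)],.02);print(W,np.arctan2(*(W[0]-W[1])[[0,1]]))
W=wray(s,d,[(566,138),(539,275)],.02);print(W,np.arctan2(*(W[0]-W[1])[[0,1]]))
E
```

```text
-0.2595095933567102
[[0.48167929 0.13686035 0.013     ]
 [0.46993631 0.09242519 0.013     ]]
[282 287 278 268 256 255 278 316 348 364 369 368 361 353 342 322 299 288
 294 304 308 307 307]
[[0.53821498 0.15746815 0.02      ]
 [0.51323414 0.05294513 0.02      ]] 0.23459773487118876
[[0.65280263 0.12619977 0.02      ]
 [0.63122833 0.01789185 0.02      ]] 0.19662055273886725
```

Request:
send_rows:
  increments:
    - {"gripper": 0,"linear": [0.001,-0.001,-0.02],"delta_rot": [0,0,0]}
    - {"gripper": 0,"linear": [0.001,-0.001,-0.04],"delta_rot": [0,0,0]}
    - {"gripper": 0,"linear": [0.001,-0.001,-0.06],"delta_rot": [0,0,0]}
    - {"gripper": 0,"linear": [0.001,-0.001,-0.075],"delta_rot": [0,0,0]}
    - {"gripper": 0,"linear": [0.001,-0.001,-0.085],"delta_rot": [0,0,0]}
    - {"gripper": 0,"linear": [0.001,-0.001,-0.085],"delta_rot": [0,0,0]}

```text
clock: 2.15
position: [0.4763, 0.1162, 0.0059]
ee_rot: [-0.0, 0.792, 0.611, -0.001]
contact_force: [-0.8, -0.2, 0.3]
width: 0.0427
gripper_force: 0.0
```

Request:
send_rows:
  increments:
    - {"gripper": 0.5,"linear": [0,0,0],"delta_rot": [0,0,0]}
    - {"gripper": 1,"linear": [0,0,0],"delta_rot": [0,0,0]}
    - {"gripper": 1,"linear": [0,0,0],"delta_rot": [0,0,0]}
    - {"gripper": 1,"linear": [0,0,0],"delta_rot": [0,0,0]}
    - {"gripper": 1,"linear": [0,0,0],"delta_rot": [0,0,0]}
    - {"gripper": 1,"linear": [0,0,0],"delta_rot": [0,0,0]}
    - {"gripper": 1,"linear": [0,0,0],"delta_rot": [0,0,0]}
  newtons: 50

```text
clock: 2.85
position: [0.4775, 0.1155, 0.0072]
ee_rot: [0.0, 0.792, 0.61, 0.001]
contact_force: [-1.6, 2.5, 5.3]
width: 0.0055
gripper_force: 49.1
```

Request:
send_rows:
  increments:
    - {"gripper": 1,"linear": [0,0,0.002],"delta_rot": [0,0,0]}
    - {"gripper": 1,"linear": [-0.002,-0.008,0.002],"delta_rot": [0,0,0]}
    - {"gripper": 1,"linear": [-0.004,-0.02,0.002],"delta_rot": [0,0,0.01]}
    - {"gripper": 1,"linear": [-0.006,-0.032,0.002],"delta_rot": [0,0,0.02]}
    - {"gripper": 1,"linear": [-0.008,-0.044,0.002],"delta_rot": [0,0,0.02]}
    - {"gripper": 1,"linear": [-0.009,-0.056,0.002],"delta_rot": [0,0,0.03]}
    - {"gripper": 1,"linear": [-0.01,-0.066,0.002],"delta_rot": [0,0,0.03]}
    - {"gripper": 1,"linear": [-0.01,-0.07,0.002],"delta_rot": [0,0,0.03]}

```text
clock: 3.65
position: [0.4668, 0.0441, 0.0082]
ee_rot: [-0.0, 0.783, 0.622, -0.0]
contact_force: [0.5, 1.8, -1.9]
width: 0.0056
gripper_force: 49.2
```

```bash
cat >> h.py <<'E'
def galley(d,guess,gy):
    """galley pose from top image near guess (xy, yaw): bright rim at z=.02, min area rect of front/back/side walls"""
    im=cv2.resize(d["pixels"],None,fx=4,fy=4,interpolation=cv2.INTER_CUBIC)
    hsv=cv2.cvtColor(im,cv2.COLOR_BGR2HSV);g=cv2.inRange(hsv,(0,0,128),(180,60,255))
    c,s=np.cos(gy),np.sin(gy);R=np.array([[c,-s],[s,c]])
    q=np.array([[-75,-70],[75,-70],[75,70],[-75,70]])/1000@R.T+guess
    p=proj(d,np.c_[q,np.full(4,.02)]);m=np.zeros_like(g);cv2.fillPoly(m,[((p+.5)*4-.5).astype(int)],255)
    g&=m;n,l,st,_=cv2.connectedComponentsWithStats(g)
    px=np.argwhere(l==1+st[1:,4].argmax())[:,::-1]
    w=(ray(d,(px[::3]+.5)/4-.5,.02)[:,:2]-guess)@R
    out={}
    for nm,a,b,sg in(("L",0,1,1),("R",0,1,-1),("front",1,0,-1)):
        pts=[]
        for t in np.arange(-.05,.05,.004):
            k=abs(w[:,a]-t)<.002
            if k.any():
                k2=w[k];pts.append(k2[(sg*k2[:,b]).argmax()])
        pts=np.array(pts)
        pf=pts
        for _ in range(3):
            co=np.polyfit(pf[:,a],pf[:,b],1);r=abs(pts[:,b]-np.polyval(co,pts[:,a]));pf=pts[r<max(.001,1.5*np.median(r))]
        out[nm]=(gy+(np.arctan(co[0]) if a==0 else -np.arctan(co[0])),co[1])
    return out
E
python3 - <<'E'
from h import *
from rig import get_state,optics
# check on first image
print(galley(load("top0"),np.array([.583,.087]),-.262))
s=get_state();y=yaw(s);p=s["position"];print(p,y,s["contact_force"],s["width"])
d=optics.get_image("top");pickle.dump(d,open("top1.pkl","wb"));cv2.imwrite("pics/t1.png",d["pixels"])
print(galley(d,p[:2]+.11*np.array([np.cos(y),np.sin(y)]),y))
E
```

```text
{'L': (np.float64(-0.2560209166566751), np.float64(0.05508002675111455)), 'R': (np.float64(-0.25890701961094154), np.float64(-0.05411199130568741)), 'front': (np.float64(-0.26337950445271896), np.float64(-0.06050102476125769))}
[0.4668143  0.0440762  0.00818782] -0.22937307048791364 [ 0.52714463  1.77836531 -1.86893439] 0.0055772306054112306
{'L': (np.float64(-0.16597024608951683), np.float64(-0.04551046414190857)), 'R': (np.float64(-0.2152213402725217), np.float64(-0.052964920494718)), 'front': (np.float64(-1.1798248979292152), np.float64(-0.0019434229389788278))}
```

```bash
python3 - <<'E'
from h import *
im=load("top1")["pixels"];cv2.imwrite("pics/t1c.png",cv2.resize(im[130:300,200:460],None,fx=3,fy=3,interpolation=cv2.INTER_CUBIC))
E
```

```text
(no output)
```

View pics/t1c.png

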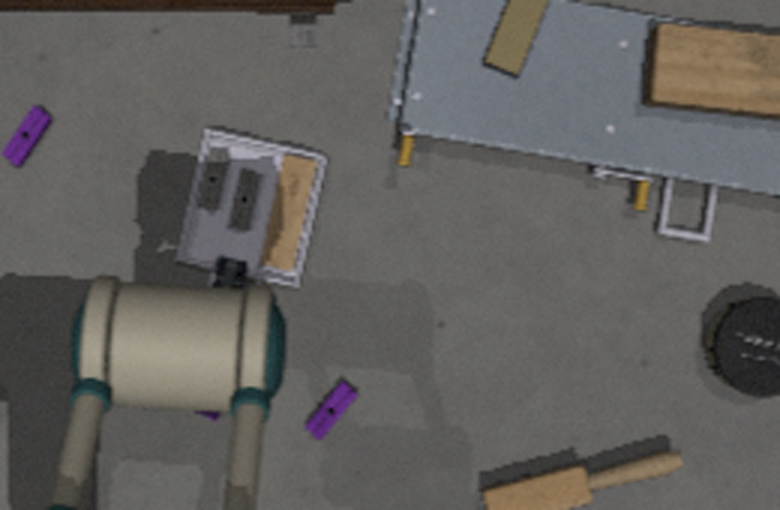

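Request:
send_rows:
  increments:
    - {"gripper": 1,"linear": [-0.001,-0.01,0],"delta_rot": [0,0,0.01]}
    - {"gripper": 1,"linear": [-0.002,-0.025,0],"delta_rot": [0,0,0.01]}
    - {"gripper": 1,"linear": [-0.003,-0.041,0],"delta_rot": [0,0,0.02]}
    - {"gripper": 1,"linear": [-0.005,-0.058,0],"delta_rot": [0,0,0.02]}
    - {"gripper": 1,"linear": [-0.007,-0.075,0],"delta_rot": [0,0,0.03]}
    - {"gripper": 1,"linear": [-0.009,-0.091,0],"delta_rot": [0,0,0.03]}
    - {"gripper": 1,"linear": [-0.011,-0.107,0],"delta_rot": [0,0,0.04]}
    - {"gripper": 1,"linear": [-0.013,-0.12,0],"delta_rot": [0,0,0.04]}

```text
clock: 4.5
position: [0.4542, -0.0754, 0.0083]
ee_rot: [-0.0, 0.77, 0.638, 0.0]
contact_force: [0.4, 2.0, -1.1]
width: 0.0055
gripper_force: 49.3
```

Request:
send_rows:
  increments:
    - {"gripper": 1,"linear": [-0.002,-0.012,0],"delta_rot": [0,0,0.005]}
    - {"gripper": 1,"linear": [-0.003,-0.028,0],"delta_rot": [0,0,0.01]}
    - {"gripper": 1,"linear": [-0.005,-0.045,0],"delta_rot": [0,0,0.015]}
    - {"gripper": 1,"linear": [-0.007,-0.062,0],"delta_rot": [0,0,0.02]}
    - {"gripper": 1,"linear": [-0.009,-0.08,0],"delta_rot": [0,0,0.025]}
    - {"gripper": 1,"linear": [-0.011,-0.096,0],"delta_rot": [0,0,0.027]}
    - {"gripper": 1,"linear": [-0.013,-0.108,0],"delta_rot": [0,0,0.027]}
    - {"gripper": 1,"linear": [-0.013,-0.11,0],"delta_rot": [0,0,0.027]}

```text
clock: 5.3
position: [0.4412, -0.1859, 0.0083]
ee_rot: [0.0, 0.762, 0.647, -0.0]
contact_force: [0.7, 1.8, -2.4]
width: 0.0054
gripper_force: 49.1
```

```bash
sed -i 's/("front",1,0,-1)):/("front",1,0,-1),("nose",1,0,1)):/' h.py
python3 - <<'E'
from h import *
from rig import get_state,optics
s=get_state();y=yaw(s);p=s["position"];print(p,y,s["contact_force"],s["width"])
r=np.load("rack.npz");print("pull in rack",(p-r["O"])@r["f"],(p-r["O"])@r["u"],"yaw rel",y+.1626)
d=optics.get_image("top");pickle.dump(d,open("top2.pkl","wb"));im=d["pixels"]
print(galley(d,p[:2]+.11*np.array([np.cos(y),np.sin(y)]),y))
cv2.imwrite("pics/t2c.png",cv2.resize(im[140:270,290:450],None,fx=4,fy=4,interpolation=cv2.INTER_CUBIC))
E
```

```text
[ 0.44120299 -0.18589222  0.00826678] -0.16274284482246745 [ 0.6871184   1.82365964 -2.39522493] 0.005431946512019208
pull in rack -0.1851218298856823 -0.013464768193143059 yaw rel -0.00014284482246745833
{'L': (np.float64(0.5902840660447097), np.float64(-0.02413481174516717)), 'R': (np.float64(-0.15287620973745672), np.float64(-0.054282278402712984)), 'front': (np.float64(-0.5567066633920146), np.float64(0.02741162316894569)), 'nose': (np.float64(-0.15048848524819727), np.float64(0.05917677335315489))}
```

View pics/t2c.png

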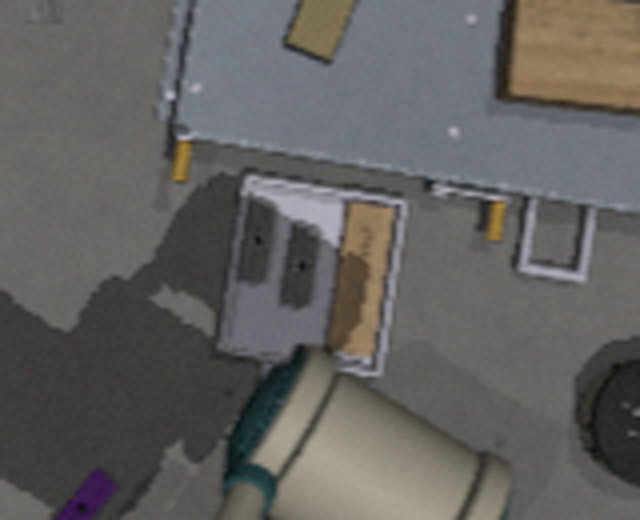

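Request:
send_rows:
  increments:
    - {"gripper": 1,"linear": [0.004,-0.003,0],"delta_rot": [0,0,0]}
    - {"gripper": 1,"linear": [0.0095,-0.004,0],"delta_rot": [0,0,0]}
    - {"gripper": 1,"linear": [0.0155,-0.005,0],"delta_rot": [0,0,0]}
    - {"gripper": 1,"linear": [0.0215,-0.006,0],"delta_rot": [0,0,0]}
    - {"gripper": 1,"linear": [0.0265,-0.0069,0],"delta_rot": [0,0,0]}
    - {"gripper": 1,"linear": [0.0292,-0.0073,0],"delta_rot": [0,0,0]}

```text
clock: 5.95
position: [0.4714, -0.1922, 0.0083]
ee_rot: [0.0, 0.762, 0.648, 0.0]
contact_force: [-1.8, 0.2, -1.0]
width: 0.0054
gripper_force: 49.0
```

Request:
send_rows:
  increments:
    - {"gripper": 1,"linear": [0.0015,-0.0002,0],"delta_rot": [0,0,0]}
    - {"gripper": 1,"linear": [0.003,-0.0005,0],"delta_rot": [0,0,0]}
    - {"gripper": 1,"linear": [0.0045,-0.0007,0],"delta_rot": [0,0,0]}
    - {"gripper": 1,"linear": [0.006,-0.001,0],"delta_rot": [0,0,0]}
    - {"gripper": 1,"linear": [0.0075,-0.0012,0],"delta_rot": [0,0,0]}
    - {"gripper": 1,"linear": [0.009,-0.0015,0],"delta_rot": [0,0,0]}

```text
clock: 6.55
position: [0.4796, -0.1936, 0.0083]
ee_rot: [0.0, 0.762, 0.648, 0.0]
contact_force: [-1.5, -0.0, -1.7]
width: 0.0053
gripper_force: 49.0
```

Request:
send_rows:
  increments:
    - {"gripper": 1,"linear": [0.0015,-0.0002,0],"delta_rot": [0,0,0]}
    - {"gripper": 1,"linear": [0.003,-0.0005,0],"delta_rot": [0,0,0]}
    - {"gripper": 1,"linear": [0.0045,-0.0007,0],"delta_rot": [0,0,0]}
    - {"gripper": 1,"linear": [0.006,-0.001,0],"delta_rot": [0,0,0]}
    - {"gripper": 1,"linear": [0.0075,-0.0012,0],"delta_rot": [0,0,0]}

```text
clock: 7.05
position: [0.4872, -0.1948, 0.0083]
ee_rot: [0.0, 0.762, 0.648, 0.0]
contact_force: [-2.4, 0.2, -2.1]
width: 0.0058
gripper_force: 49.0
```

Request:
send_rows:
  increments:
    - {"gripper": 1,"linear": [0.004,-0.0006,0],"delta_rot": [0,0,0]}
    - {"gripper": 1,"linear": [0.009,-0.0015,0],"delta_rot": [0,0,0]}
    - {"gripper": 1,"linear": [0.014,-0.0023,0],"delta_rot": [0,0,0]}
    - {"gripper": 1,"linear": [0.019,-0.0031,0],"delta_rot": [0,0,0]}
    - {"gripper": 1,"linear": [0.024,-0.0039,0],"delta_rot": [0,0,0]}
    - {"gripper": 1,"linear": [0.029,-0.0048,0],"delta_rot": [0,0,0]}
    - {"gripper": 1,"linear": [0.0325,-0.0053,0],"delta_rot": [0,0,0]}

```text
clock: 7.75
position: [0.5202, -0.2003, 0.0083]
ee_rot: [0.0, 0.762, 0.648, 0.0]
contact_force: [-0.7, 0.2, -0.6]
width: 0.0052
gripper_force: 49.0
```

```bash
cat > rep.py <<'E'
from h import *
from rig import get_state
s=get_state();y=yaw(s);p=s["position"];r=np.load("rack.npz")
F=s["contact_force"];print("galley rack x %.4f y %.4f yawrel %.4f"%((p-r["O"])@r["f"]+.11,(p-r["O"])@r["u"],y+.1626),"Fx %.2f Fy %.2f"%(F@r["f"],F@r["u"]),"M",s["moment"].round(3),"z",p[2])
E
python3 rep.py
```

```text
galley rack x 0.0052 y -0.0149 yawrel 0.0017 Fx -0.73 Fy 0.04 M [-0.     0.247 -0.041] z 0.008332740074517026
```

Request:
send_rows:
  increments:
    - {"gripper": 1,"linear": [0,0,0],"delta_rot": [0,0,0.005]}
    - {"gripper": 1,"linear": [0,0,0],"delta_rot": [0,0,0.01]}
    - {"gripper": 1,"linear": [0,0,0],"delta_rot": [0,0,0.015]}
    - {"gripper": 1,"linear": [0,0,0],"delta_rot": [0,0,0.02]}
    - {"gripper": 1,"linear": [0,0,0],"delta_rot": [0,0,0.025]}

```text
clock: 8.25
position: [0.5198, -0.2004, 0.0085]
ee_rot: [0.001, 0.753, 0.657, 0.0]
contact_force: [0.6, -0.8, -2.1]
width: 0.0052
gripper_force: 49.3
```

```bash
python3 rep.py
```

```text
galley rack x 0.0048 y -0.0151 yawrel 0.0267 Fx 0.75 Fy -0.72 M [-0.175 -0.123 -0.186] z 0.0085466747641345
```

Request:
send_rows:
  increments:
    - {"gripper": 1,"linear": [0.0002,0.001,0],"delta_rot": [0,0,0]}
    - {"gripper": 1,"linear": [0.0003,0.002,0],"delta_rot": [0,0,0]}
    - {"gripper": 1,"linear": [0.0005,0.003,0],"delta_rot": [0,0,0]}
    - {"gripper": 1,"linear": [0.0006,0.004,0],"delta_rot": [0,0,0]}

```text
clock: 8.65
position: [0.5198, -0.1959, 0.0083]
ee_rot: [-0.0, 0.754, 0.657, -0.0]
contact_force: [-0.1, -2.0, -1.3]
width: 0.0054
gripper_force: 49.4
```

```bash
python3 rep.py
```

```text
galley rack x 0.0041 y -0.0106 yawrel 0.0266 Fx 0.25 Fy -1.96 M [-0.189 -0.031 -0.254] z 0.008258073204617602
```

Request:
send_rows:
  increments:
    - {"gripper": 1,"linear": [0.0002,0.001,0],"delta_rot": [0,0,0]}
    - {"gripper": 1,"linear": [0.0003,0.002,0],"delta_rot": [0,0,0]}
    - {"gripper": 1,"linear": [0.0005,0.003,0],"delta_rot": [0,0,0]}

```text
clock: 8.95
position: [0.5204, -0.1929, 0.0083]
ee_rot: [-0.0, 0.753, 0.657, -0.0]
contact_force: [-0.3, -0.9, -2.3]
width: 0.0054
gripper_force: 49.4
```

```bash
python3 rep.py
```

```text
galley rack x 0.0042 y -0.0076 yawrel 0.0267 Fx -0.16 Fy -0.94 M [-0.182  0.055 -0.226] z 0.008257989415602796
```

Request:
send_rows:
  increments:
    - {"gripper": 1,"linear": [0.0002,0.001,0],"delta_rot": [0,0,0]}
    - {"gripper": 1,"linear": [0.0003,0.002,0],"delta_rot": [0,0,0]}
    - {"gripper": 1,"linear": [0.0005,0.003,0],"delta_rot": [0,0,0]}

```text
clock: 9.25
position: [0.521, -0.19, 0.0083]
ee_rot: [-0.0, 0.753, 0.657, -0.0]
contact_force: [0.2, -1.1, -0.7]
width: 0.0054
gripper_force: 49.4
```

```bash
python3 rep.py
```

```text
galley rack x 0.0043 y -0.0045 yawrel 0.0267 Fx 0.38 Fy -1.03 M [-0.23   0.108 -0.215] z 0.008268748544982149
```

Request:
send_rows:
  increments:
    - {"gripper": 1,"linear": [0.0002,0.001,0],"delta_rot": [0,0,0]}
    - {"gripper": 1,"linear": [0.0003,0.002,0],"delta_rot": [0,0,0]}
    - {"gripper": 1,"linear": [0.0005,0.003,0],"delta_rot": [0,0,0]}

```text
clock: 9.55
position: [0.5216, -0.187, 0.0083]
ee_rot: [-0.0, 0.754, 0.657, 0.0]
contact_force: [0.1, -1.7, -1.3]
width: 0.0057
gripper_force: 49.3
```

```bash
python3 rep.py
```

```text
galley rack x 0.0044 y -0.0015 yawrel 0.0266 Fx 0.34 Fy -1.64 M [-0.172  0.073 -0.19 ] z 0.008315848350897208
```

Request:
send_rows:
  increments:
    - {"gripper": 1,"linear": [0.0002,0.001,0],"delta_rot": [0,0,0]}
    - {"gripper": 1,"linear": [0.0003,0.002,0],"delta_rot": [0,0,0]}

```text
clock: 9.75
position: [0.522, -0.185, 0.0083]
ee_rot: [0.0, 0.754, 0.657, 0.0]
contact_force: [-1.4, -1.5, -0.8]
width: 0.0055
gripper_force: 49.4
```

```bash
python3 rep.py
```

```text
galley rack x 0.0044 y 0.0005 yawrel 0.0266 Fx -1.19 Fy -1.69 M [-0.342  0.099 -0.3  ] z 0.00833572513744123
```

Request:
send_rows:
  increments:
    - {"gripper": 1,"linear": [0.0002,0.001,0],"delta_rot": [0,0,0]}
    - {"gripper": 1,"linear": [0.0003,0.002,0],"delta_rot": [0,0,0]}

```text
clock: 9.95
position: [0.5219, -0.1835, 0.0083]
ee_rot: [0.0, 0.753, 0.657, -0.0]
contact_force: [-2.3, -3.8, -1.8]
width: 0.0052
gripper_force: 49.9
```

```bash
python3 rep.py
```

```text
galley rack x 0.0041 y 0.0020 yawrel 0.0268 Fx -1.62 Fy -4.15 M [-0.687  0.395 -0.421] z 0.008333410071286951
```

Request:
send_rows:
  increments:
    - {"gripper": 1,"linear": [0.0002,0.001,0],"delta_rot": [0,0,0]}
    - {"gripper": 1,"linear": [0.0003,0.002,0],"delta_rot": [0,0,0]}

```text
clock: 10.15
position: [0.5217, -0.1816, 0.0082]
ee_rot: [-0.0, 0.754, 0.657, -0.001]
contact_force: [-3.1, -4.8, -1.6]
width: 0.0057
gripper_force: 50.9
```

```bash
python3 rep.py
```

```text
galley rack x 0.0036 y 0.0038 yawrel 0.0266 Fx -2.31 Fy -5.25 M [-0.864  0.548 -0.535] z 0.008217115581380628
```

```bash
python3 - <<'E'
from h import *
from rig import get_state,optics
s=get_state();d=optics.get_image("wrist");pickle.dump((s,d),open("w2.pkl","wb"));cv2.imwrite("pics/w2.png",d["pixels"])
t=optics.get_image("top");pickle.dump(t,open("top3.pkl","wb"))
a=cv2.resize(d["pixels"],(600,375));b=cv2.resize(t["pixels"][150:250,310:450],(315,225))
cv2.imwrite("pics/w2s.png",np.vstack([a,np.pad(b,((0,0),(0,285),(0,0)))]))
E
```

```text
(no output)
```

View pics/w2s.png

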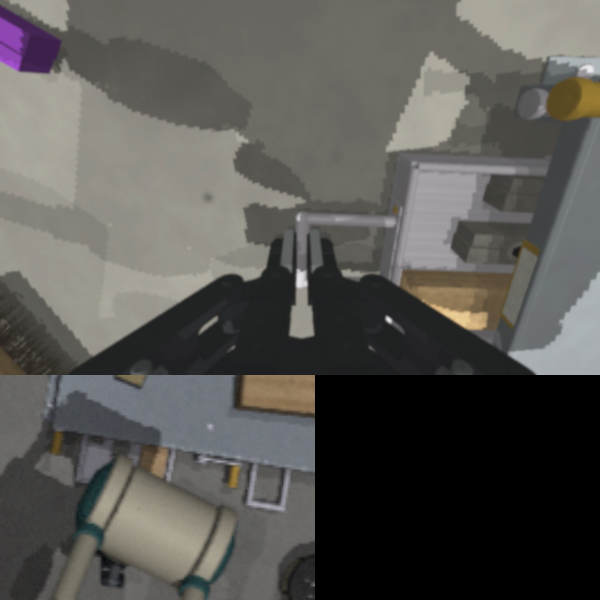

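```bash
python3 - <<'E'
from h import *
s,d=load("w2");g=cv2.GaussianBlur(cv2.cvtColor(d["pixels"],6),(0,0),.8).astype(int)
for c in (455,500,545,575):print(c,g[155:185,c].tolist())
pts=[]
for c in range(450,580,5):
    col=g[155:185,c];k=np.argmax(np.diff(col));pts.append((c,155+k+.5))
pts=np.array(pts);print(pts[:,1])
W=wray(s,d,pts,.02);co=np.polyfit(W[:,0],W[:,1],1);print("yaw edge",np.arctan(co[0])+.1626,np.abs(W[:,1]-np.polyval(co,W[:,0])).max())
r=np.load("rack.npz");print(((W-r["O"])@r["u"]).round(4))
E
```

```text
455 [161, 148, 128, 109, 96, 89, 87, 87, 90, 95, 99, 102, 102, 102, 102, 102, 103, 109, 120, 133, 145, 154, 158, 159, 155, 149, 142, 139, 143, 151]
500 [101, 104, 106, 106, 104, 100, 97, 95, 93, 91, 92, 95, 99, 101, 102, 102, 102, 102, 103, 109, 120, 134, 145, 153, 157, 157, 153, 147, 140, 137]
545 [72, 72, 72, 72, 72, 72, 71, 71, 71, 72, 72, 74, 79, 86, 93, 97, 100, 101, 101, 101, 103, 110, 122, 135, 145, 152, 155, 155, 151, 142]
575 [71, 70, 71, 71, 71, 71, 71, 71, 71, 71, 71, 71, 73, 77, 83, 90, 94, 96, 96, 95, 94, 95, 96, 99, 102, 105, 106, 106, 105, 103]
[173.5 173.5 173.5 173.5 173.5 174.5 174.5 174.5 174.5 174.5 175.5 175.5
 175.5 175.5 176.5 176.5 176.5 176.5 177.5 177.5 177.5 168.5 177.5 168.5
 168.5 169.5]
yaw edge 0.03645347086457523 0.0024812527094295322
[0.0564 0.0565 0.0565 0.0566 0.0566 0.0562 0.0563 0.0563 0.0564 0.0565
 0.0561 0.0561 0.0562 0.0562 0.0558 0.0559 0.0559 0.056  0.0556 0.0557
 0.0557 0.0599 0.0558 0.06   0.06   0.0596]
```

Request:
send_rows:
  increments:
    - {"gripper": 1,"linear": [-0.0001,-0.0005,0],"delta_rot": [0,0,0.005]}
    - {"gripper": 1,"linear": [-0.0002,-0.001,0],"delta_rot": [0,0,0.01]}
    - {"gripper": 1,"linear": [-0.0003,-0.0015,0],"delta_rot": [0,0,0.015]}
    - {"gripper": 1,"linear": [-0.0003,-0.002,0],"delta_rot": [0,0,0.02]}

```text
clock: 10.65
position: [0.522, -0.1833, 0.0083]
ee_rot: [-0.0, 0.747, 0.665, -0.0]
contact_force: [-1.8, -4.4, -2.5]
width: 0.0056
gripper_force: 51.5
```

```bash
cat > edge.py <<'E'
from h import *
from rig import get_state,optics
import rep
s=get_state();d=optics.get_image("wrist");pickle.dump((s,d),open("wl.pkl","wb"))
r=np.load("rack.npz");g=cv2.GaussianBlur(cv2.cvtColor(d["pixels"],6),(0,0),.8).astype(float)
# predicted left-edge row from tool, search nearby for rise to bright wall top
pts=[]
for c in range(445,560,3):
    col=g[150:200,c];dd=np.diff(col)
    k=[i for i in range(1,len(dd)-1) if dd[i]>6 and dd[i]>=dd[i-1] and dd[i]>dd[i+1] and col[min(i+6,49)]>125]
    if k:
        i=k[0];den=dd[i-1]-2*dd[i]+dd[i+1];pts.append((c,150+i+.5+(dd[i-1]-dd[i+1])/(2*den)))
pts=np.array(pts);W=wray(s,d,pts,.02)-r["O"];x=W@r["f"];y=W@r["u"]
k=np.ones(len(x),bool)
for _ in range(4):
    co=np.polyfit(x[k],y[k],1);e=abs(y-np.polyval(co,x));k=e<max(.0004,2*np.median(e))
print("n",k.sum(),"x",x.min().round(4),x.max().round(4),"left edge yawrel %.4f  y@x=-20 %.4f y@20 %.4f resid %.5f"%(co[0],np.polyval(co,-.02),np.polyval(co,.02),e[k].max()))
E
python3 edge.py
```

```text
galley rack x 0.0042 y 0.0022 yawrel 0.0468 Fx -1.02 Fy -4.64 M [-0.754  0.475 -0.556] z 0.008287622943589042
n 34 x -0.0529 -0.0058 left edge yawrel -0.0072  y@x=-20 0.0554 y@20 0.0551 resid 0.00023
```

Request:
send_rows:
  increments:
    - {"gripper": 1,"linear": [-0.0001,-0.0007,0],"delta_rot": [0,0,0.005]}
    - {"gripper": 1,"linear": [-0.0002,-0.0013,0],"delta_rot": [0,0,0.01]}
    - {"gripper": 1,"linear": [-0.0003,-0.002,0],"delta_rot": [0,0,0.01]}

```text
clock: 11.0
position: [0.5223, -0.185, 0.0084]
ee_rot: [0.0, 0.744, 0.669, 0.0]
contact_force: [-0.8, -3.3, -1.4]
width: 0.0055
gripper_force: 51.2
```

```bash
python3 edge.py
```

```text
galley rack x 0.0048 y 0.0006 yawrel 0.0565 Fx -0.28 Fy -3.36 M [-0.393  0.303 -0.571] z 0.008373941670891113
n 34 x -0.0528 -0.0071 left edge yawrel -0.0003  y@x=-20 0.0547 y@20 0.0547 resid 0.00023
```

Request:
send_rows:
  increments:
    - {"gripper": 1,"linear": [0.0008,-0.0008,0],"delta_rot": [0,0,0]}
    - {"gripper": 1,"linear": [0.0022,-0.0012,0],"delta_rot": [0,0,0]}
    - {"gripper": 1,"linear": [0.0042,-0.0017,0],"delta_rot": [0,0,0]}
    - {"gripper": 1,"linear": [0.0062,-0.002,0],"delta_rot": [0,0,0]}
    - {"gripper": 1,"linear": [0.0082,-0.0023,0],"delta_rot": [0,0,0]}

```text
clock: 11.55
position: [0.5299, -0.1873, 0.0081]
ee_rot: [-0.0, 0.744, 0.669, -0.0]
contact_force: [-4.2, -2.7, -1.6]
width: 0.0057
gripper_force: 50.8
```

```bash
python3 edge.py
```

```text
galley rack x 0.0126 y -0.0005 yawrel 0.0567 Fx -3.73 Fy -3.39 M [-0.501  0.693 -0.526] z 0.008138809473568018
n 30 x -0.0459 -0.0065 left edge yawrel 0.0021  y@x=-20 0.0541 y@20 0.0542 resid 0.00038
```

Request:
send_rows:
  increments:
    - {"gripper": 1,"linear": [0.001,-0.0004,0],"delta_rot": [0,0,0]}
    - {"gripper": 1,"linear": [0.002,-0.0007,0],"delta_rot": [0,0,0]}
    - {"gripper": 1,"linear": [0.003,-0.0009,0],"delta_rot": [0,0,0]}
    - {"gripper": 1,"linear": [0.004,-0.001,0],"delta_rot": [0,0,0]}

```text
clock: 12.0
position: [0.5341, -0.1884, 0.0083]
ee_rot: [-0.0, 0.744, 0.669, -0.0]
contact_force: [-3.9, -2.5, -2.3]
width: 0.0055
gripper_force: 50.6
```

```bash
python3 rep.py
```

```text
galley rack x 0.0170 y -0.0009 yawrel 0.0566 Fx -3.41 Fy -3.06 M [-0.507  0.641 -0.45 ] z 0.008288902113499565
```

Request:
send_rows:
  increments:
    - {"gripper": 1,"linear": [0.001,-0.0002,0],"delta_rot": [0,0,0]}
    - {"gripper": 1,"linear": [0.002,-0.0003,0],"delta_rot": [0,0,0]}
    - {"gripper": 1,"linear": [0.003,-0.0005,0],"delta_rot": [0,0,0]}

```text
clock: 12.3
position: [0.5372, -0.1889, 0.0083]
ee_rot: [-0.0, 0.744, 0.669, -0.0]
contact_force: [-3.6, -2.6, -1.7]
width: 0.0055
gripper_force: 50.6
```

```bash
python3 rep.py
```

```text
galley rack x 0.0201 y -0.0009 yawrel 0.0566 Fx -3.09 Fy -3.13 M [-0.472  0.641 -0.48 ] z 0.008324746417239775
```

Request:
send_rows:
  increments:
    - {"gripper": 1,"linear": [0.001,-0.0002,0],"delta_rot": [0,0,0]}
    - {"gripper": 1,"linear": [0.002,-0.0004,0],"delta_rot": [0,0,0]}
    - {"gripper": 1,"linear": [0.003,-0.0006,0],"delta_rot": [0,0,0]}
    - {"gripper": 1,"linear": [0.004,-0.0008,0],"delta_rot": [0,0,0]}

```text
clock: 12.7
position: [0.5412, -0.1897, 0.0084]
ee_rot: [0.0, 0.744, 0.669, 0.0]
contact_force: [-2.4, -3.0, -2.2]
width: 0.0057
gripper_force: 50.5
```

```bash
python3 rep.py
```

```text
galley rack x 0.0242 y -0.0010 yawrel 0.0566 Fx -1.87 Fy -3.38 M [-0.394  0.558 -0.426] z 0.008350755698471789
```

Request:
send_rows:
  increments:
    - {"gripper": 1,"linear": [0.0015,-0.0002,0],"delta_rot": [0,0,0]}
    - {"gripper": 1,"linear": [0.003,-0.0005,0],"delta_rot": [0,0,0]}
    - {"gripper": 1,"linear": [0.005,-0.0008,0],"delta_rot": [0,0,0]}
    - {"gripper": 1,"linear": [0.007,-0.0012,0],"delta_rot": [0,0,0]}

```text
clock: 13.1
position: [0.5483, -0.1909, 0.0083]
ee_rot: [0.0, 0.744, 0.669, 0.0]
contact_force: [-3.2, -2.7, -1.7]
width: 0.0056
gripper_force: 50.5
```

```bash
python3 rep.py
```

```text
galley rack x 0.0314 y -0.0011 yawrel 0.0566 Fx -2.73 Fy -3.19 M [-0.381  0.555 -0.436] z 0.00833076748700698
```

Past the right guide. On to x ≈ 56.

Request:
send_rows:
  increments:
    - {"gripper": 1,"linear": [0.002,-0.0003,0],"delta_rot": [0,0,0]}
    - {"gripper": 1,"linear": [0.0045,-0.0007,0],"delta_rot": [0,0,0]}
    - {"gripper": 1,"linear": [0.007,-0.0012,0],"delta_rot": [0,0,0]}
    - {"gripper": 1,"linear": [0.0095,-0.0016,0],"delta_rot": [0,0,0]}
    - {"gripper": 1,"linear": [0.012,-0.002,0],"delta_rot": [0,0,0]}

```text
clock: 13.6
position: [0.5603, -0.1929, 0.0083]
ee_rot: [0.0, 0.744, 0.669, 0.0]
contact_force: [-3.8, -2.6, -1.3]
width: 0.0056
gripper_force: 50.5
```

```bash
python3 rep.py
```

```text
galley rack x 0.0436 y -0.0011 yawrel 0.0566 Fx -3.28 Fy -3.20 M [-0.402  0.611 -0.39 ] z 0.008303383167646585
```

Request:
send_rows:
  increments:
    - {"gripper": 1,"linear": [0.002,-0.0003,0],"delta_rot": [0,0,0]}
    - {"gripper": 1,"linear": [0.0045,-0.0007,0],"delta_rot": [0,0,0]}
    - {"gripper": 1,"linear": [0.007,-0.0012,0],"delta_rot": [0,0,0]}
    - {"gripper": 1,"linear": [0.0095,-0.0016,0],"delta_rot": [0,0,0]}
    - {"gripper": 1,"linear": [0.012,-0.002,0],"delta_rot": [0,0,0]}

```text
clock: 14.1
position: [0.5723, -0.195, 0.0083]
ee_rot: [0.0, 0.744, 0.669, 0.0]
contact_force: [-3.7, -2.6, -1.5]
width: 0.0053
gripper_force: 50.4
```

```bash
python3 rep.py
```

```text
galley rack x 0.0557 y -0.0012 yawrel 0.0566 Fx -3.25 Fy -3.13 M [-0.435  0.639 -0.473] z 0.008314518113332406
```

Request:
send_rows:
  increments:
    - {"gripper": 1,"linear": [0.001,-0.0002,0],"delta_rot": [0,0,0]}
    - {"gripper": 1,"linear": [0.002,-0.0003,0],"delta_rot": [0,0,0]}
    - {"gripper": 1,"linear": [0.003,-0.0005,0],"delta_rot": [0,0,0]}
    - {"gripper": 1,"linear": [0.004,-0.0007,0],"delta_rot": [0,0,0]}

```text
clock: 14.5
position: [0.5761, -0.1956, 0.0083]
ee_rot: [-0.0, 0.744, 0.669, 0.0]
contact_force: [-3.3, -3.2, -1.2]
width: 0.0057
gripper_force: 50.5
```

```bash
python3 rep.py
```

```text
galley rack x 0.0596 y -0.0012 yawrel 0.0566 Fx -2.77 Fy -3.67 M [-0.422  0.64  -0.428] z 0.008312103265771108
```

Request:
send_rows:
  increments:
    - {"gripper": 1,"linear": [0.001,-0.0002,0],"delta_rot": [0,0,0]}
    - {"gripper": 1,"linear": [0.002,-0.0003,0],"delta_rot": [0,0,0]}
    - {"gripper": 1,"linear": [0.003,-0.0005,0],"delta_rot": [0,0,0]}

```text
clock: 14.8
position: [0.5792, -0.1961, 0.0083]
ee_rot: [0.0, 0.744, 0.669, 0.0]
contact_force: [-3.4, -2.1, -2.0]
width: 0.0054
gripper_force: 50.4
```

```bash
python3 rep.py
```

```text
galley rack x 0.0627 y -0.0012 yawrel 0.0566 Fx -3.05 Fy -2.63 M [-0.395  0.53  -0.4  ] z 0.008340984760388054
```

Request:
send_rows:
  increments:
    - {"gripper": 1,"linear": [0.0007,-0.0001,0],"delta_rot": [0,0,0]}
    - {"gripper": 1,"linear": [0.0013,-0.0002,0],"delta_rot": [0,0,0]}
    - {"gripper": 1,"linear": [0.002,-0.0003,0],"delta_rot": [0,0,0]}

```text
clock: 15.1
position: [0.5809, -0.1964, 0.0083]
ee_rot: [-0.0, 0.744, 0.669, -0.0]
contact_force: [-4.2, -2.8, -1.2]
width: 0.0052
gripper_force: 50.5
```

```bash
python3 rep.py
```

```text
galley rack x 0.0644 y -0.0012 yawrel 0.0566 Fx -3.73 Fy -3.42 M [-0.419  0.733 -0.429] z 0.00828373682718963
```

Request:
send_rows:
  increments:
    - {"gripper": 1,"linear": [0.0007,-0.0001,0],"delta_rot": [0,0,0]}
    - {"gripper": 1,"linear": [0.0013,-0.0002,0],"delta_rot": [0,0,0]}
    - {"gripper": 1,"linear": [0.002,-0.0003,0],"delta_rot": [0,0,0]}

```text
clock: 15.4
position: [0.5819, -0.1963, 0.008]
ee_rot: [-0.001, 0.744, 0.669, -0.001]
contact_force: [-6.1, -2.6, -0.2]
width: 0.0055
gripper_force: 50.6
```

```bash
python3 rep.py
```

```text
galley rack x 0.0654 y -0.0009 yawrel 0.0566 Fx -5.61 Fy -3.54 M [-0.372  0.908 -0.442] z 0.008045259057128256
```

Request:
send_rows:
  increments:
    - {"gripper": 1,"linear": [0,0,0],"delta_rot": [0,0,0]}
    - {"gripper": 1,"linear": [0,0,0],"delta_rot": [0,0,0]}
    - {"gripper": 0.4,"linear": [0,0,0],"delta_rot": [0,0,0]}
    - {"gripper": 0.4,"linear": [0,0,0],"delta_rot": [0,0,0]}
    - {"gripper": 0.4,"linear": [0,0,0],"delta_rot": [0,0,0]}
    - {"gripper": 0.4,"linear": [0,0,0],"delta_rot": [0,0,0]}

```text
clock: 16.0
position: [0.5841, -0.1966, 0.0087]
ee_rot: [0.001, 0.743, 0.669, 0.001]
contact_force: [0.4, 0.4, 0.1]
width: 0.0259
gripper_force: 0.0
```

```bash
python3 rep.py
```

```text
galley rack x 0.0676 y -0.0009 yawrel 0.0570 Fx 0.32 Fy 0.42 M [-0.017  0.044 -0.018] z 0.00873949999602204
```

Request:
send_rows:
  increments:
    - {"gripper": 0.4,"linear": [0,0,0.01],"delta_rot": [0,0,0]}
    - {"gripper": 0.4,"linear": [0,0,0.03],"delta_rot": [0,0,0]}
    - {"gripper": 0.4,"linear": [0,0,0.07],"delta_rot": [0,0,0]}
    - {"gripper": 0.4,"linear": [0,0,0.11],"delta_rot": [0,0,0]}
    - {"gripper": 1,"linear": [-0.05,0.03,0.12],"delta_rot": [0,0,-0.05]}
    - {"gripper": 1,"linear": [-0.09,0.07,0.12],"delta_rot": [0,0,-0.057]}
    - {"gripper": 1,"linear": [-0.09,0.1,0.12],"delta_rot": [0,0,-0.057]}
    - {"gripper": 1,"linear": [-0.09,0.1,0.12],"delta_rot": [0,0,-0.057]}

```text
clock: 16.8
position: [0.49, -0.0925, 0.1294]
ee_rot: [-0.001, 0.761, 0.648, 0.0]
contact_force: [-0.4, -0.5, 0.1]
width: 0.0
gripper_force: 0.0
```

```bash
python3 - <<'E'
from h import *
from rig import get_state,optics
s=get_state();print(s["position"],yaw(s)+.1626,s["width"])
t=optics.get_image("top");pickle.dump(t,open("top4.pkl","wb"));a=optics.get_image("side")["pixels"]
w=optics.get_image("wrist");pickle.dump((s,w),open("w4.pkl","wb"))
A=cv2.resize(t["pixels"][150:250,300:450],(450,300));B=cv2.resize(a[110:210,250:360],(330,300));
cv2.imwrite("pics/f4.png",np.vstack([np.hstack([A,B]),cv2.resize(w["pixels"][100:,:],(780,366))[:290]]))
E
```

```text
[ 0.48995489 -0.09250546  0.12936397] 0.0023428484124103643 3.005248244960809e-05
```

View pics/f4.png

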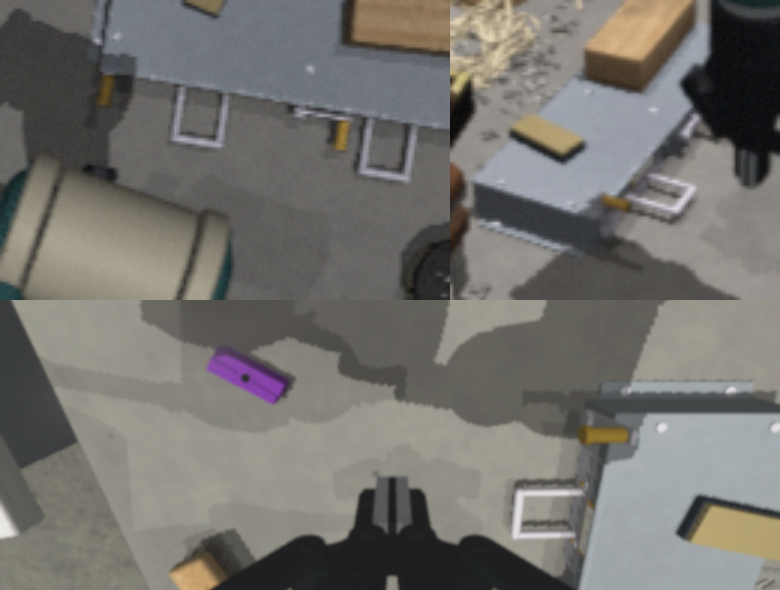

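Request:
send_rows:
  increments:
    - {"gripper": 1,"linear": [0.04,0.002,0],"delta_rot": [0,0,0]}
    - {"gripper": 1,"linear": [0.08,0.004,0],"delta_rot": [0,0,0]}
    - {"gripper": 1,"linear": [0.115,0.005,0],"delta_rot": [0,0,0]}
    - {"gripper": 1,"linear": [0.13,0.005,-0.02],"delta_rot": [0,0,0]}
    - {"gripper": 1,"linear": [0.13,0.005,-0.05],"delta_rot": [0,0,0]}
    - {"gripper": 1,"linear": [0.13,0.005,-0.075],"delta_rot": [0,0,0]}
    - {"gripper": 1,"linear": [0.13,0.005,-0.075],"delta_rot": [0,0,0]}

```text
clock: 17.65
position: [0.6213, -0.0924, 0.0492]
ee_rot: [-0.003, 0.763, 0.647, -0.002]
contact_force: [0.2, -0.4, -0.3]
width: -0.0002
gripper_force: 0.0
```

```bash
python3 rep.py
```

```text
galley rack x 0.0875 y 0.1080 yawrel -0.0015 Fx 0.24 Fy -0.34 M [-0.002 -0.002 -0.061] z 0.04920320543758483
```

Request:
send_rows:
  increments:
    - {"gripper": 1,"linear": [-0.003,0,0],"delta_rot": [0,0,0]}
    - {"gripper": 1,"linear": [-0.0045,-0.009,0],"delta_rot": [0,0,0]}
    - {"gripper": 1,"linear": [-0.0053,-0.014,-0.001],"delta_rot": [0,0,0]}
    - {"gripper": 1,"linear": [-0.006,-0.019,-0.003],"delta_rot": [0,0,0]}
    - {"gripper": 1,"linear": [-0.007,-0.025,-0.006],"delta_rot": [0,0,0]}
    - {"gripper": 1,"linear": [-0.008,-0.031,-0.011],"delta_rot": [0,0,0]}
    - {"gripper": 1,"linear": [-0.009,-0.036,-0.015],"delta_rot": [0,0,0]}
    - {"gripper": 1,"linear": [-0.0097,-0.0405,-0.018],"delta_rot": [0,0,0]}

```text
clock: 18.45
position: [0.6134, -0.132, 0.0345]
ee_rot: [-0.001, 0.763, 0.647, 0.001]
contact_force: [2.8, 4.5, -2.8]
width: 0.0003
gripper_force: 2.6
```

```bash
python3 rep.py
```

```text
galley rack x 0.0861 y 0.0676 yawrel -0.0012 Fx 2.06 Fy 4.90 M [ 0.81  -0.422  0.021] z 0.034517560704846545
```

Request:
send_rows:
  increments:
    - {"gripper": 1,"linear": [0.001,0.006,0],"delta_rot": [0,0,0]}
    - {"gripper": 1,"linear": [0.001,0.006,0.02],"delta_rot": [0,0,0]}
    - {"gripper": 1,"linear": [0.001,0.006,0.045],"delta_rot": [0,0,0]}
    - {"gripper": 1,"linear": [0,-0.005,0.045],"delta_rot": [0,0,0]}
    - {"gripper": 1,"linear": [-0.003,-0.019,0.04],"delta_rot": [0,0,0]}
    - {"gripper": 1,"linear": [-0.003,-0.019,0.03],"delta_rot": [0,0,0]}
    - {"gripper": 1,"linear": [-0.003,-0.019,0.02],"delta_rot": [0,0,0]}
    - {"gripper": 1,"linear": [-0.003,-0.019,0.016],"delta_rot": [0,0,0]}

```text
clock: 19.25
position: [0.6087, -0.151, 0.0487]
ee_rot: [-0.002, 0.762, 0.647, -0.001]
contact_force: [-1.0, -0.8, 1.3]
width: 0.0001
gripper_force: 0.7
```

Request:
send_rows:
  increments:
    - {"gripper": 1,"linear": [0,0,-0.004],"delta_rot": [0,0,0]}
    - {"gripper": 1,"linear": [0,0,-0.008],"delta_rot": [0,0,0]}
    - {"gripper": 1,"linear": [0,0,-0.012],"delta_rot": [0,0,0]}
    - {"gripper": 1,"linear": [0,0,-0.015],"delta_rot": [0,0,0]}
    - {"gripper": 1,"linear": [0,0,-0.018],"delta_rot": [0,0,0]}

```text
clock: 19.75
position: [0.6106, -0.1511, 0.0332]
ee_rot: [0.0, 0.762, 0.647, 0.0]
contact_force: [-0.1, 0.1, 0.3]
width: -0.0
gripper_force: 0.4
```

```bash
python3 rep.py
```

```text
galley rack x 0.0864 y 0.0483 yawrel -0.0003 Fx -0.13 Fy 0.04 M [-0.114  0.04  -0.043] z 0.03321087661968006
```

Request:
send_rows:
  increments:
    - {"gripper": 1,"linear": [0,0,-0.002],"delta_rot": [0,0,0]}
    - {"gripper": 1,"linear": [0,0,-0.004],"delta_rot": [0,0,0]}
    - {"gripper": 1,"linear": [0,0,-0.006],"delta_rot": [0,0,0]}
    - {"gripper": 1,"linear": [0,0,-0.006],"delta_rot": [0,0,0]}

```text
clock: 20.15
position: [0.6106, -0.1512, 0.0286]
ee_rot: [0.0, 0.762, 0.647, 0.0]
contact_force: [-1.3, 0.2, 7.5]
width: -0.0
gripper_force: 3.6
```

```bash
python3 rep.py
```

```text
galley rack x 0.0864 y 0.0482 yawrel -0.0003 Fx -1.33 Fy 0.00 M [-0.005  0.351  0.   ] z 0.02862162444737609
```

Request:
send_rows:
  increments:
    - {"gripper": 1,"linear": [0,0,0.02],"delta_rot": [0,0,0]}
    - {"gripper": 1,"linear": [0,0,0.06],"delta_rot": [0,0,0]}
    - {"gripper": 1,"linear": [-0.03,0.01,0.1],"delta_rot": [0,0,0]}
    - {"gripper": 1,"linear": [-0.07,0.04,0.12],"delta_rot": [0,0,0]}
    - {"gripper": 1,"linear": [-0.11,0.06,0.12],"delta_rot": [0,0,0]}
    - {"gripper": 1,"linear": [-0.14,0.08,0.12],"delta_rot": [0,0,0]}
    - {"gripper": 1,"linear": [-0.14,0.08,0.12],"delta_rot": [0,0,0]}

```text
clock: 20.85
position: [0.4648, -0.0681, 0.1472]
ee_rot: [-0.002, 0.762, 0.648, -0.001]
contact_force: [-0.5, -0.3, 0.1]
width: 0.0002
gripper_force: 0.0
```

```bash
python3 - <<'E'
from h import *
from rig import get_state,optics
t=optics.get_image("top");a=optics.get_image("side")["pixels"]
w=optics.get_image("wrist")
A=cv2.resize(t["pixels"][150:250,300:450],(450,300));B=cv2.resize(a[110:210,250:360],(330,300));
cv2.imwrite("pics/f5.png",np.vstack([np.hstack([A,B]),cv2.resize(w["pixels"][100:,:],(780,366))[:290]]))
d=load("top4");d.update({k:t[k] for k in("pixels",)})
hsv=cv2.cvtColor(cv2.resize(t["pixels"],None,fx=4,fy=4,interpolation=cv2.INTER_CUBIC),cv2.COLOR_BGR2HSV)
k=cv2.inRange(hsv,(12,120,90),(28,255,255));r=np.load("rack.npz")
# left knob at shut: expected rack (-.02,.045,.029)
p=proj(t,[r["O"]-.02*r["f"]+.045*r["u"]+[0,0,.027]])[0];print("exp",p)
m=np.zeros_like(k);x,y=(p*4).astype(int);m[y-40:y+40,x-40:x+60]=k[y-40:y+40,x-40:x+60]
c=cv2.findContours(m,0,2)[0]
if c:
    q=cv2.minAreaRect(max(c,key=cv2.contourArea));P=ray(t,[(np.array(q[0])+.5)/4-.5],.027)[0]-r["O"];print(q,"rack",P@r["f"],P@r["u"])
E
```

```text
exp [349.92083022 184.13780564]
((1400.9814453125, 736.635498046875), (14.415247917175293, 38.01936340332031), 7.853313446044922) rack -0.01909750413974509 0.045284541945679636
```

View pics/f5.png

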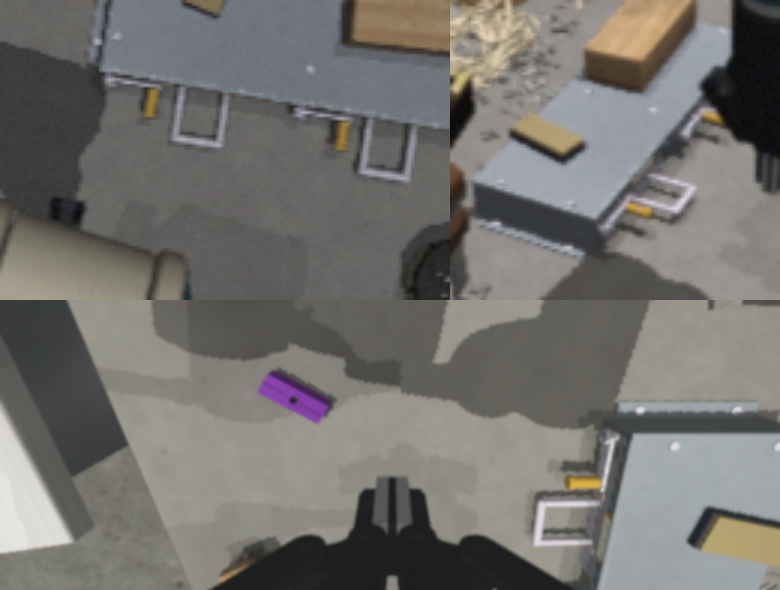

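```bash
python3 -c "
from rig import sign_off;print(sign_off())"
```

```text
the job is handed in; nothing more can be done
None
```

The galley is home in the left bay on its buffer, its keeper is swung down to the stop, the robot stands clear, and I handed the job in at about 21 s; no verdict came back.

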